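# Line up the reagent bottles by height

## Robot

A 7-joint arm with a two-finger parallel gripper is mounted at the origin on the work surface; the furniture and walls round the work are solid. World frame = base frame: x ahead of the robot, y to its left, z up, the work surface at z = 0. Lengths are in m, angles in rad, forces in N, time in s.
With the tool pointing down it reaches from about 0.425 to 0.925 m from the base axis. Payload 6.8 kg.
Tool frame: the origin (TCP) lies between the finger pads; the fingertips stand 22 mm ahead of it and the grasp point (between the pads) lies 3 mm ahead of it; z points along the fingers, y is the line along which they close (so a half turn about z gives the same grasp; the last joint's range is limited). The gripper opens to 85 mm and grips with 20 to 120 N. Pads are 22 mm wide; open, the fingers measure 114 mm over their backs; the gripper's body (76 mm by 85 mm) begins 54 mm behind the grasp point. The pads swing forward as they close: fully open they stand 13 mm farther back than shut.
Start: joints at [1.104, 0.477, 0.022, 1.555, -0.011, 1.109, -0.083], TCP at [0.237, -0.632, 0.253] pointing down, gripper open.
Joint ranges: [-2.96, 2.96], [-0.34, 2.1], [-1.41, 1.46], [0.24, 2.44], [-1.37, 4.51], [0.17, 1.92], [-2.96, 2.96]. Speed limits (rad/s): [2.39, 2.39, 3.14, 3.14, 3.14, 3.14, 3.14].

## Interface

Orientations are given as a unit quaternion [w, x, y, z].
In Python, from station import bot gives the robot as it stands.
- The arm moves only by the tool servo_tool, never from a script. Its argument "motion" is a list that holds one entry, the list of rows, each a list of 5 numbers: the opening, from 0 (shut) to 1 (fully open), then the shift along the world's x, y, z each as a share of 0.04 m, from -1 to 1, then the turn about the world's z as a share of 0.12 rad, from -1 to 1. A call has 1 to 20 rows; each row shifts and turns the commanded pose from where the row before left it; what a row does not reach is not made up. A row lasts 1/10 s, in which the tool goes at most 50 mm and 8.59 degrees, less where a joint would pass 70% of its speed; a pose out of reach is approached as far as the arm can. A call with a number of a shift or a turn outside -1 to 1 is refused whole. A call with a gripper value outside its range is refused whole. The fingers move at their own pace and stop on an object; "newtons" is the grip in N (left out, the last holds). Time passes only in rows, so rows that do not move let the fingers close. It gives the time, the measured TCP pose, the force, the opening and the grip force at its end, in the units of the state.
- bot.get_obs(): the state, without advancing time (a new reading comes with each control period).
- bot.read_camera(name): name is "scene" or "side" or "wrist"; returns (picture, depth): 420x560x3 uint8, red, green, blue; 420x560 float32, m along the optical axis (not along the pixel's ray), 0 where there is no reading.
- bot.get_calibration(name): a dict with "fovy" (degrees; the focal length in pixels is half the picture's height over the tangent of half this angle, whatever the lens; pixels are square), "cx", "cy" (the principal point, pixels), "k1" (the pictures are not rectified: a ray, as slopes to the right and down, at radius r is drawn at 1 + k1 r^2 times it, then the intrinsics apply), "view" (4x4, takes a point from world to camera coordinates). Camera axes: x right, y down, z forward; pixel columns grow to the right and rows downward; lengths in m; the calibration is good to about 2 mm. A picture is of the moment at which its call begins: read the wrist's pose just before it. get_calibration takes no time and is no camera call; for the wrist camera it gives the pose at the moment of the call.
- bot.hand_in(): hands the job in; it is judged then, once.
The state is a dict: "t": time; "q": joint angles; "joint_vel": joint speeds; "joint_torque": joint torques, N m; "eef_pos": TCP position; "tool_rot": TCP orientation; "contact_force": force on the tool from outside, world axes, zero at the start; "torque": the same for the moment, N m; "gripper_width": opening from 0.0 (shut) to 1.0 (fully open); "grasp_force": force on a finger pad.
Only numpy, scipy, OpenCV 4.12 (cv2) and the standard library are available. Lean on these libraries where they do the work, as an engineer would, in place of code of your own. Each camera call takes 0.05 s, during which the arm holds its last target. There are 200 camera calls.

## Task

The tall blue-capped bottle already stands in place at one end of the row of round grey marks along the aluminium rail. Continue the row by height: stand the four bottles in front of it (red cap, green cap, slender with whitish cap, stout with white cap) upright, one centred on each free mark, getting shorter from mark to mark going away from the blue-capped bottle, so that the shortest ends up furthest from it. Leave the blue-capped bottle and the timer where they are, and do not knock any bottle over.

Things in the scene. Friction and masses are not known exactly. Their poses are not given: they have to be found in the camera images.
- green_bottle: loose clear glass bottle with green screw cap, narrow, taller than the red-capped one: 120 mm tall, body 44 mm across up to the shoulder at 80 mm, cap and neck 30 mm across from there to the top; 0.14 kg; origin at the centre of its underside, z up along its axis
- slim_bottle: loose clear glass bottle with whitish cap, slender: 150 mm tall, body 52 mm across up to 100 mm, cap and neck 29 mm across above; about 0.17 kg; origin at the centre of its underside, z up along its axis
- white_bottle: loose clear glass bottle with white cap, stout, the tallest of the four to be moved: 166 mm tall, body 72 mm across up to 110 mm, cap and neck 40 mm across above; about 0.3 kg; origin at the centre of its underside, z up along its axis
- blue_bottle: loose glass bottle with blue cap and pale pink contents, the tallest of all: 200 mm tall, 86 mm across, cap 52 mm across; it stands at one end of the row (either end) on a fifth mark like the others; not to be moved; origin at the centre of its underside, z up
- red_bottle: loose glass bottle with red cap, short and squat, the shortest of all: 106 mm tall, body 56 mm across up to 70 mm, cap and neck 36 mm across above; 0.16 kg; origin at the centre of its underside, z up along its axis
- mark_a: a free mark: fixed flat grey disc with white ring, 94 mm across, 4 mm thick. The letters give no order: go by distance from the blue-capped bottle. Origin at the centre of its underside, z up, x square to the row, y along it
- mark_b: a second free mark, same disc and axes. The five marks (the fifth is under the blue-capped bottle) lie in a straight row at 110 mm pitch
- mark_c: a third free mark, same disc and axes. A fixed aluminium rail, 12 mm high, runs along the far side of the row, its near face 55 mm from the line of mark centres
- mark_d: the fourth free mark, same disc and axes
- timer: loose bench timer with keys and grey display, 65 x 64 x 71 mm, beside the work; not to be moved; origin at the centre of its underside
Things that resemble listed ones, but are neither listed nor needed, are in the scene too. Leave any yellow look-alike of the slim_bottle alone.

How it is judged:
At the end, for the whole second after the job is handed in: Each bottle is upright (0.06 rad), at rest, released, within 15 mm of its mark's centre: stout white-capped nearest the blue-capped bottle, then slender whitish-capped, then green-capped, then red-capped. Blue-capped bottle upright within 20 mm, timer within 30 mm of where it was (((horizontal distance between white_bottle and mark_a below 0.015 m and horizontal distance between blue_bottle and mark_a between 0.07 and 0.15 m) or (horizontal distance between white_bottle and mark_b below 0.015 m and horizontal distance between blue_bottle and mark_b between 0.07 and 0.15 m) or (horizontal distance between white_bottle and mark_c below 0.015 m and horizontal distance between blue_bottle and mark_c between 0.07 and 0.15 m) or (horizontal distance between white_bottle and mark_d below 0.015 m and horizontal distance between blue_bottle and mark_d between 0.07 and 0.15 m)) and angle between each of white_bottle, slim_bottle, green_bottle, red_bottle, blue_bottle's own z axis and vertical below 0.06 rad and height (world z) of each of white_bottle, slim_bottle, green_bottle, red_bottle below 0.01 m and linear speed of each of white_bottle, slim_bottle, green_bottle, red_bottle below 0.02 m/s and angular speed of each of white_bottle, slim_bottle, green_bottle, red_bottle below 0.2 rad/s and ((horizontal distance between slim_bottle and mark_a below 0.015 m and horizontal distance between blue_bottle and mark_a between 0.18 and 0.26 m) or (horizontal distance between slim_bottle and mark_b below 0.015 m and horizontal distance between blue_bottle and mark_b between 0.18 and 0.26 m) or (horizontal distance between slim_bottle and mark_c below 0.015 m and horizontal distance between blue_bottle and mark_c between 0.18 and 0.26 m) or (horizontal distance between slim_bottle and mark_d below 0.015 m and horizontal distance between blue_bottle and mark_d between 0.18 and 0.26 m)) and ((horizontal distance between green_bottle and mark_a below 0.015 m and horizontal distance between blue_bottle and mark_a between 0.29 and 0.37 m) or (horizontal distance between green_bottle and mark_b below 0.015 m and horizontal distance between blue_bottle and mark_b between 0.29 and 0.37 m) or (horizontal distance between green_bottle and mark_c below 0.015 m and horizontal distance between blue_bottle and mark_c between 0.29 and 0.37 m) or (horizontal distance between green_bottle and mark_d below 0.015 m and horizontal distance between blue_bottle and mark_d between 0.29 and 0.37 m)) and ((horizontal distance between red_bottle and mark_a below 0.015 m and horizontal distance between blue_bottle and mark_a between 0.4 and 0.48 m) or (horizontal distance between red_bottle and mark_b below 0.015 m and horizontal distance between blue_bottle and mark_b between 0.4 and 0.48 m) or (horizontal distance between red_bottle and mark_c below 0.015 m and horizontal distance between blue_bottle and mark_c between 0.4 and 0.48 m) or (horizontal distance between red_bottle and mark_d below 0.015 m and horizontal distance between blue_bottle and mark_d between 0.4 and 0.48 m)) and distance of blue_bottle from where it was at the start of the episode below 0.02 m and distance of timer from where it was at the start of the episode below 0.03 m); the robot touches nothing.
It fails at once if the blue-capped bottle is moved more than 20 mm (distance of blue_bottle from where it was at the start of the episode above 0.02 m).
It fails at once if the timer is moved more than 30 mm (distance of timer from where it was at the start of the episode above 0.03 m).
It fails at once if a bottle is tipped over by more than 0.7 rad (angle between any of white_bottle, slim_bottle, green_bottle, red_bottle, blue_bottle's own z axis and vertical above 0.7 rad).
It also fails if it takes over 96 s, if anything falls off the work surface, if the arm or the gripper's body presses on something with over 40 N, if the wrist force passes 120 N, or if a joint passes its speed limit or range.

## Working session

There is one attempt and no reset: what is moved stays moved. The work goes in short steps, Python scripts to look and compute and a tool call to move; the robot and the scene stay as the last step left them, time stands still between calls to the robot, and variables do not carry over. Pictures are saved under pics/ and viewed, at most 14 in all, crops included, and the job is handed in when it is done.

Besides the shell and the picture viewer there is one more tool, called after "Call:" by a JSON object that holds its "name" and its "arguments", one argument or row to a line. servo_tool: Moves the arm, as the interface text tells. Shift numbers are shares of 0.04 m and turn numbers shares of 0.12 rad, none past 1 either way. Its arguments: {"type":"object","properties":{"motion":{"type":"array"},"newtons":{"type":"number"}},"required":["motion"]}

```bash
ls; mkdir -p pics; cat > h.py <<'E'
import numpy as np, cv2
from station import bot
def snap(n,f):
    c=bot.get_calibration(n); p,d=bot.read_camera(n)
    cv2.imwrite(f'pics/{f}.png',p[:,:,::-1]); np.savez(f'pics/{f}.npz',p=p,d=d,**{k:np.array(v) for k,v in c.items()})
    return p,d,c
def slopes(c,u,v):
    f=210/np.tan(np.radians(float(c['fovy']))/2); k=float(c['k1'])
    K=np.array([[f,0,float(c['cx'])],[0,f,float(c['cy'])],[0,0,1]])
    return cv2.undistortPoints(np.array([[[u,v]]],float),K,np.array([k,0,0,0.]))[0,0]
def ray(c,u,v):
    s=slopes(c,u,v); V=np.array(c['view']); R,t=V[:3,:3],V[:3,3]
    return -R.T@t, R.T@np.array([s[0],s[1],1])
def onplane(c,u,v,z):
    o,d=ray(c,u,v); return o+d*(z-o[2])/d[2]
def cloud(c,d):
    v,u=np.mgrid[:d.shape[0],:d.shape[1]]
    f=210/np.tan(np.radians(float(c['fovy']))/2)
    K=np.array([[f,0,float(c['cx'])],[0,f,float(c['cy'])],[0,0,1]])
    s=cv2.undistortPoints(np.stack([u,v],-1).reshape(-1,1,2).astype(float),K,np.array([float(c['k1']),0,0,0]))[:,0]
    P=np.c_[s,np.ones(len(s))]*d.reshape(-1,1)
    V=np.array(c['view']); return ((P-V[:3,3])@V[:3,:3]).reshape(*d.shape,3)
def load(f): return np.load(f'pics/{f}.npz')
E
python3 - <<'E'
from h import *
for n in('scene','side','wrist'):
    p,d,c=snap(n,n+'0'); print(n,c['fovy'],c['k1'],np.linalg.inv(c['view'])[:3,3].round(3))
print(bot.get_obs())
E
```

```text
pics
scene 57.10859956359002 -0.06920733013422398 [0.053 0.441 0.692]
side 51.08442709971685 -0.11610000437014599 [0.633 0.839 0.533]
wrist 70.58731811582427 -0.048580252045766825 [ 0.31  -0.604  0.372]
{'t': 0.15, 'q': array([ 1.103866  ,  0.47761665,  0.02235133,  1.55619947, -0.01151096,
        1.10933013, -0.08311691]), 'joint_vel': array([-0.00027651, -0.00150628, -0.00220934, -0.00470939,  0.00082799,
        0.0012431 , -0.00055181]), 'joint_torque': array([ 2.35660416e-03, -5.96927404e+01,  1.61009710e+00, -2.81491989e+01,
        1.26380127e-02,  6.58446035e-03,  2.51374763e-05]), 'eef_pos': array([ 0.23689296, -0.63161039,  0.25255534]), 'tool_rot': array([-6.91615946e-04,  9.83948683e-01,  1.78450220e-01, -1.72329600e-04]), 'contact_force': array([1.48800316, 0.39075069, 0.43356724]), 'torque': array([ 0.04473845, -0.01031171,  0.01952854]), 'grasp_force': 0.0, 'gripper_width': 1.001220522496391}
```

View pics/scene0.png

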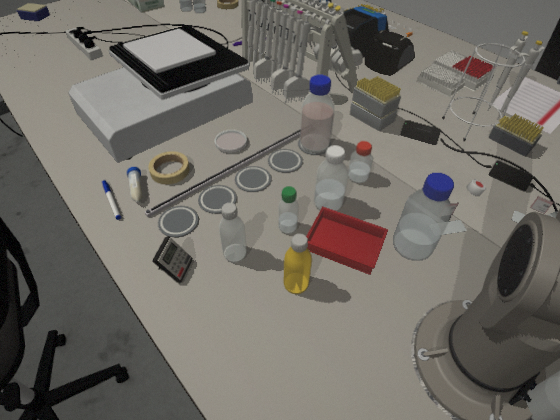

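View pics/side0.png

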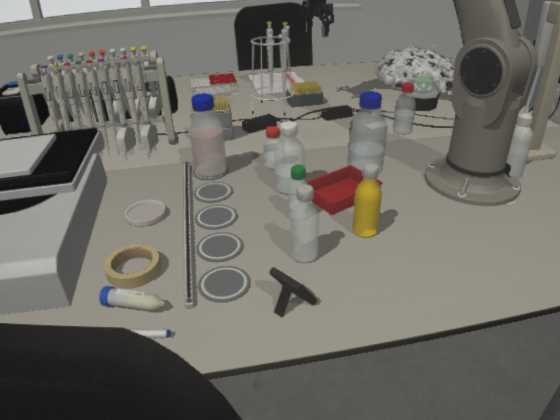

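The scene view shows the row of free marks at (179,220), (217,199), (253,178) and (285,160), with the pink-filled blue-capped bottle at (317,115) on the fifth.

Candidates:
- **Red cap:** scene (362,162) = side (273,145) stands by the row. Side (404,108) is far off by the robot base, so it is probably a look-alike.
- **Slim:** scene (233,232) is clear with a whitish cap. (298,265) is the yellow look-alike, and side (520,145) is a far one by the base.
- **Stout white:** scene (333,178).
- **Green:** scene (288,210).
- **Blue clear bottle:** (423,215) is a decoy.

Next I'll measure and enlarge.

```bash
cat > m.py <<'E'
from h import *
P={}
for n in('scene0','side0'):
    L=load(n); C=cloud(L,L['d']); d=L['d']; P[n]=(L,C)
def blob(n,mask,near):
    k,lab,st,ce=cv2.connectedComponentsWithStats(mask.astype('uint8'))
    i=1+np.argmin([np.hypot(*(ce[j]-near))+ (1000 if st[j,4]<25 else 0) for j in range(1,k)])
    return ce[i],st[i],lab==i
def tri(a,b):
    o1,d1=ray(P['scene0'][0],*a); o2,d2=ray(P['side0'][0],*b)
    s,t=np.linalg.lstsq(np.c_[d1,-d2],o2-o1,rcond=None)[0]
    p,q=o1+s*d1,o2+t*d2; return (p+q)/2,np.linalg.norm(p-q)
hsv={n:cv2.cvtColor(P[n][0]['p'],cv2.COLOR_RGB2HSV) for n in P}
def col(n,lo,hi,s=100,v=60):
    H=hsv[n]; h=H[...,0].astype(int)
    hm=((h>=lo)&(h<=hi)) if lo<=hi else ((h>=lo)|(h<=hi))
    return hm&(H[...,1]>s)&(H[...,2]>v)
for name,lo,hi,a,b in(('red',170,8,(364,149),(273,132)),('green',45,85,(289,193),(298,172)),('blue',110,130,(320,84),(203,102)),('yellow',15,35,(297,268),(367,205)),('redfar',170,8,(364,149),(407,88)),('bluefar',110,130,(437,187),(370,100))):
    A=blob('scene0',col('scene0',lo,hi),a); B=blob('side0',col('side0',lo,hi),b)
    T=tri(A[0],B[0]); print(name,A[0].round(1),A[1],B[0].round(1),B[1],'tri',T[0].round(4),T[1].round(4),'cloud',np.nanmedian(P['scene0'][1][A[2]],0).round(3),np.nanmedian(P['side0'][1][B[2]],0).round(3))
# white-ish caps: points by cloud heights
for n in P:
    L,C=P[n]; H=hsv[n]
    for nm,a in (('slim',{'scene0':(230,211),'side0':(304,192)}),('white',{'scene0':(335,154),'side0':(288,130)})):
        u,v=a[n]
        print(n,nm,C[v,u].round(3),[C[v+k,u][2].round(3) for k in range(-10,50,6)])
# marks: dark grey discs on table plane
for n,seeds in(('scene0',[(179,220),(217,199),(253,178),(285,160)]),('side0',[(223,284),(218,246),(215,217),(213,192)])):
    L,C=P[n]; g=cv2.cvtColor(L['p'],cv2.COLOR_RGB2GRAY)
    for s in seeds:
        m=np.zeros((422,562),np.uint8); cv2.floodFill(g.copy(),m,s,0,12,12,cv2.FLOODFILL_FIXED_RANGE|cv2.FLOODFILL_MASK_ONLY|(255<<8))
        cs=max(cv2.findContours(m[1:-1,1:-1],cv2.RETR_EXTERNAL,cv2.CHAIN_APPROX_NONE)[0],key=cv2.contourArea)
        q=np.array([onplane(L,*x[0],0.004)[:2] for x in cs],np.float32)
        (c,r)=cv2.minEnclosingCircle(q); print(n,s,int(g[s[1],s[0]]),'c',np.round(c,4),'r',round(r,4), 'ell',np.round(cv2.fitEllipse(q)[0],4),np.round(cv2.fitEllipse(q)[1],3),'tablez',C[s[1],s[0]].round(3))
a=P['scene0'][0]['p'][120:300,200:400,::-1]; b=P['side0'][0]['p'][70:270,230:430,::-1]
cv2.imwrite('pics/crop0.png',np.hstack([cv2.resize(a,(400,360),interpolation=2),cv2.resize(b,(400,360),interpolation=2)]))
E
python3 m.py
```

```text
red [363.5 147.8] [356 141  16  15 185] [272.3 131.6] [266 126  14  12 146] tri [ 0.4663 -0.1902  0.0979] 0.0021 cloud [ 0.463 -0.184  0.103] [ 0.467 -0.18   0.102]
green [287.8 192.2] [282 187  14  13 125] [297.8 171.6] [292 165  13  14 160] tri [0.4585 0.0617 0.114 ] 0.0029 cloud [0.456 0.064 0.12 ] [0.46  0.07  0.118]
blue [319.7  84.4] [310  75  21  20 358] [202.2 101.8] [192  93  21  18 328] tri [ 0.6333 -0.1958  0.1903] 0.0015 cloud [ 0.624 -0.185  0.201] [ 0.634 -0.178  0.198]
yellow [296.6 270.4] [ 284  247   28   47 1066] [366.6 208. ] [ 353  178   29   60 1408] tri [0.3343 0.1466 0.0577] 0.0044 cloud [0.322 0.159 0.082] [0.344 0.164 0.072]
redfar [363.5 147.8] [356 141  16  15 185] [407.1  87.1] [401  83  13  10 106] tri [0.2774 0.0923 0.3179] 0.0734 cloud [ 0.463 -0.184  0.103] [ 0.046 -0.317  0.147]
bluefar [438.  186.4] [423 173  31  28 670] [369.9  99.7] [360  91  21  18 333] tri [ 0.2392 -0.1182  0.1873] 0.0017 cloud [ 0.236 -0.107  0.198] [ 0.246 -0.102  0.195]
scene0 slim [0.467 0.199 0.151] [np.float64(0.004), np.float64(0.151), np.float64(0.15), np.float64(0.133), 
[... 970 characters left out ...]
1 0.067] tablez [0.631 0.135 0.005]
scene0 (253, 178) 98 c [0.6348 0.023 ] r 0.0344 ell [0.6345 0.0233] [0.065 0.066] tablez [0.632 0.023 0.006]
scene0 (285, 160) 97 c [ 0.6341 -0.0863] r 0.0345 ell [ 0.6341 -0.0867] [0.063 0.066] tablez [ 0.632 -0.085  0.005]
side0 (223, 284) 100 c [0.6339 0.2408] r 0.0349 ell [0.6342 0.2409] [0.067 0.068] tablez [0.636 0.246 0.004]
side0 (218, 246) 99 c [0.6343 0.1312] r 0.0346 ell [0.6344 0.1312] [0.065 0.068] tablez [0.636 0.134 0.005]
side0 (215, 217) 100 c [0.6341 0.0211] r 0.0346 ell [0.6341 0.0207] [0.064 0.067] tablez [0.635 0.028 0.005]
side0 (213, 192) 99 c [ 0.6336 -0.0898] r 0.034 ell [ 0.6332 -0.0896] [0.059 0.067] tablez [ 0.633 -0.078  0.007]
```

View pics/crop0.png

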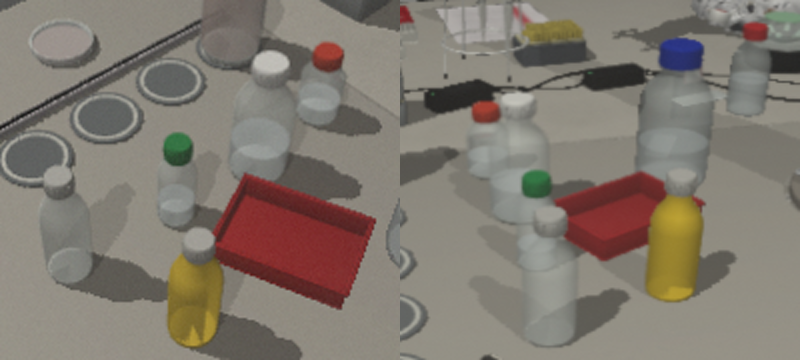

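The crop confirms the picks: front red-capped (325,55 left), green-capped (178,150), clear slender whitish (65,225) as against the yellow one (200,245), and the stout white-capped (265,70) next to the red one. Heights agree: red 0.103, green 0.120, slim 0.150, white 0.166. The marks lie at x≈0.634 and y≈0.242, 0.132, 0.022, -0.088.

Now cap-top centres and the timer.

```bash
python3 - <<'E'
from h import *
for n in('scene0','side0'):
    L=load(n); C=cloud(L,L['d'])
    for nm,c,H in(('red',(.466,-.19),.106),('green',(.4585,.062),.12),('slim',(.475,.195),.15),('white',(.45,-.055),.166),('blue',(.633,-.197),.2)):
        near=np.hypot(C[...,0]-c[0],C[...,1]-c[1])<.035
        m=near&(abs(C[...,2]-H)<.006)
        v,u=np.nonzero(m)
        m2=(near&(C[...,2]>H-.012)&(C[...,2]<H+.01)).astype(np.uint8)
        q=np.array([onplane(L,a,b,H)[:2] for a,b in zip(u,v)],np.float32)
        cc,r=cv2.minEnclosingCircle(q)
        print(n,nm,len(u),'mean',q.mean(0).round(4),'circ',np.round(cc,4),round(r,4))
    t=(C[...,2]>.02)&(C[...,2]<.08)&(C[...,0]>.4)&(C[...,0]<.62)&(C[...,1]>.25)&(C[...,1]<.42)
    print('timer',C[t].min(0).round(3),C[t].max(0).round(3))
E
```

```text
scene0 red 119 mean [ 0.4635 -0.1861] circ [ 0.4636 -0.1863] 0.0192
scene0 green 139 mean [0.4557 0.0615] circ [0.4557 0.0616] 0.0173
scene0 slim 165 mean [0.474  0.1967] circ [0.4746 0.1969] 0.0167
scene0 white 201 mean [ 0.4482 -0.062 ] circ [ 0.4483 -0.0623] 0.0221
scene0 blue 244 mean [ 0.6328 -0.1947] circ [ 0.6332 -0.1941] 0.0345
timer [0.489 0.279 0.02 ] [0.559 0.353 0.075]
side0 red 86 mean [ 0.4669 -0.1828] circ [ 0.4679 -0.1816] 0.024
side0 green 126 mean [0.4575 0.0637] circ [0.4582 0.0627] 0.0212
side0 slim 171 mean [0.4761 0.1999] circ [0.4752 0.1998] 0.0211
side0 white 134 mean [ 0.451  -0.0562] circ [ 0.4527 -0.0573] 0.0269
side0 blue 184 mean [ 0.6332 -0.1932] circ [ 0.6324 -0.1949] 0.0419
timer [0.489 0.297 0.02 ] [0.559 0.354 0.074]
```

Call:
{"name": "servo_tool", "arguments": {
  "motion": [
    [[1, 0.5, 1, 0.5, -1], [1, 0.5, 1, 0.5, -1], [1, 0.5, 1, 0.5, -1], [1, 0.5, 1, 0, 0], [1, 0.5, 1, 0, 0], [1, 0.5, 1, 0, 0], [1, 0.5, 1, 0, 0], [1, 0.5, 1, 0, 0], [1, 0.5, 1, 0, 0], [1, 0.5, 1, 0, 0], [1, 0.5, 1, 0, 0], [1, 0, 0, 0, 0], [1, 0, 0, 0, 0]]
  ],
  "newtons": 40
}}

```text
t: 1.45
eef_pos: [0.4572, -0.1911, 0.3132]
tool_rot: [0.0, 1.0, 0.001, -0.0]
contact_force: [0.4, -0.5, -0.8]
gripper_width: 0.998
grasp_force: 0.0
```

```bash
cat > w.py <<'E'
from h import *
import sys
T=dict(red=(.466,-.188,.106),green=(.458,.062,.12),slim=(.475,.198,.15),white=(.45,-.06,.166))
def look(f,names,cam='wrist',pos=T,lift=0):
    p,d,c=snap(cam,f); C=cloud(c,d)
    for nm in names:
        x,y,H=pos[nm]; H+=lift
        m=(np.hypot(C[...,0]-x,C[...,1]-y)<.035)&(abs(C[...,2]-H)<.005)
        if m.sum()<20: print(nm,'unseen'); continue
        v,u=np.nonzero(m); q=np.array([onplane(c,a,b,H)[:2] for a,b in zip(u,v)],np.float32)
        cc,r=cv2.minEnclosingCircle(q); print(nm,len(u),'mean',q.mean(0).round(4),'circ',np.round(cc,4),'r',round(r,4),'z',np.median(C[m][:,2]).round(4),'rows',v.min(),v.max(),'cols',u.min(),u.max())
E
python3 -c "
from w import *
look('w1',['red','white','green'])
print(bot.get_obs()['eef_pos'])"
```

```text
red 758 mean [ 0.4687 -0.1905] circ [ 0.4687 -0.1906] r 0.0178 z 0.1049 rows 163 194 cols 261 292
white 1239 mean [ 0.4539 -0.0662] circ [ 0.4539 -0.0659] r 0.0202 z 0.1649 rows 187 226 cols 125 166
green 547 mean [0.4601 0.0576] circ [0.4596 0.0575] r 0.0163 z 0.1196 rows 177 202 cols 41 68
[ 0.45664378 -0.19246805  0.31307195]
```

View pics/w1.png

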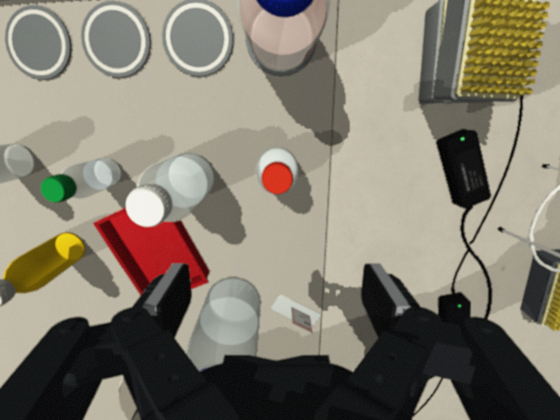

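The wrist view shows the red cap at (277,178), white (148,205), green (57,188) and the mark row at the top. Radii fit (17.8 and 20.2 mm), so I'll grasp red by its cap.

Call:
{"name": "servo_tool", "arguments": {
  "motion": [
    [[1, 0.29, 0.05, -0.4, 0], [1, 0, 0, -1, 0], [1, 0, 0, -1, 0], [1, 0, 0, -1, 0], [1, 0, 0, -1, 0], [1, 0, 0, -1, 0], [1, 0, 0, 0, 0], [1, 0, 0, 0, 0], [0, 0, 0, 0, 0], [0, 0, 0, 0, 0], [0, 0, 0, 0, 0], [0, 0, 0, 0, 0], [0, 0, 0, 0, 0], [0, 0, 0, 0, 0], [0, 0, 0, 0, 0], [0, 0, 0, 0, 0]]
  ]
}}

```text
t: 3.1
eef_pos: [0.4696, -0.1906, 0.0987]
tool_rot: [0.001, 1.0, -0.001, 0.001]
contact_force: [-1.2, -0.9, 8.1]
gripper_width: 0.412
grasp_force: 39.2
```

Call:
{"name": "servo_tool", "arguments": {
  "motion": [
    [[0, 0, 0, 0.5, 0], [0, 0, 0, 1, 0], [0, 0, 0, 1, 0], [0, 0, 0, 1, 0], [0, 0, 0, 1, 0], [0, 0, 0, 0.5, 0], [0, 0.207, 0.54, 0, 0], [0, 0.276, 0.72, 0, 0], [0, 0.276, 0.72, 0, 0], [0, 0.276, 0.72, 0, 0], [0, 0.276, 0.72, 0, 0], [0, 0.276, 0.72, 0, 0], [0, 0.276, 0.72, 0, 0], [0, 0.276, 0.72, 0, 0], [0, 0.276, 0.72, 0, 0], [0, 0.276, 0.72, 0, 0], [0, 0.276, 0.72, 0, 0], [0, 0.276, 0.72, 0, 0], [0, 0.276, 0.72, 0, 0], [0, 0.276, 0.72, 0, 0]]
  ]
}}

```text
t: 5.1
eef_pos: [0.6204, 0.2069, 0.2973]
tool_rot: [0.0, 1.0, -0.001, -0.0]
contact_force: [0.5, -0.2, -0.7]
gripper_width: 0.408
grasp_force: 40.6
```

Call:
{"name": "servo_tool", "arguments": {
  "motion": [
    [[0, 0.276, 0.72, 0, 0], [0, 0.069, 0.18, 0, 0], [0, 0, 0, 0, 0], [0, 0, 0, 0, 0], [0, 0, 0, 0, 0], [0, 0, 0, 0, 0]]
  ]
}}

```text
t: 5.7
eef_pos: [0.6344, 0.2403, 0.2975]
tool_rot: [0.0, 1.0, -0.002, 0.0]
contact_force: [-1.1, 0.1, -1.7]
gripper_width: 0.41
grasp_force: 40.5
```

```bash
cat > marks.py <<'E'
from h import *
def marks(f,R=0.047):
    p,d,c=snap('wrist',f); C=cloud(c,d); g=cv2.cvtColor(p,cv2.COLOR_RGB2GRAY)
    print('eef',bot.get_obs()['eef_pos'].round(4))
    for y in(.242,.132,.022,-.088):
        V=np.array(c['view']); 
        m=(np.hypot(C[...,0]-.634,C[...,1]-y)<.033)&(abs(C[...,2]-.004)<.006)
        if m.sum()<80: print(y,'unseen',m.sum()); continue
        w=(np.hypot(C[...,0]-.634,C[...,1]-y)<.058)&(abs(C[...,2]-.004)<.008)&(g>np.median(g[m])+45)
        k,lab,st,ce=cv2.connectedComponentsWithStats(w.astype('uint8')); i=1+np.argmax(st[1:,4])
        v,u=np.nonzero(lab==i); q=np.array([onplane(c,a,b,.004)[:2] for a,b in zip(u,v)],np.float32)
        e=cv2.fitEllipse(q); print(y,st[i],'ell',np.round(e[0],4),np.round(e[1],3),'circ',np.round(cv2.minEnclosingCircle(q)[0],4),round(cv2.minEnclosingCircle(q)[1],4))
E
python3 -c "
from marks import *
marks('w2')"; python3 -c "
from h import *
snap('scene','s2'); a=cv2.imread('pics/s2.png'); b=cv2.imread('pics/w2.png')
cv2.imwrite('pics/c2.png',np.hstack([cv2.resize(a,(400,300)),cv2.resize(b,(400,300))]))"
```

```text
eef [0.6343 0.2407 0.2976]
0.242 [245 144  59  53 617] ell [0.6366 0.2437] [0.077 0.077] circ [0.6364 0.2437] 0.0416
0.132 [ 312  137   81   76 1411] ell [0.6349 0.1335] [0.105 0.106] circ [0.6345 0.1332] 0.0576
0.022 [ 388  138   80   75 1335] ell [0.6349 0.0246] [0.105 0.106] circ [0.6352 0.0239] 0.0583
-0.088 [ 462  139   77   74 1225] ell [ 0.6347 -0.0842] [0.105 0.107] circ [ 0.6342 -0.0842] 0.0582
```

View pics/c2.png

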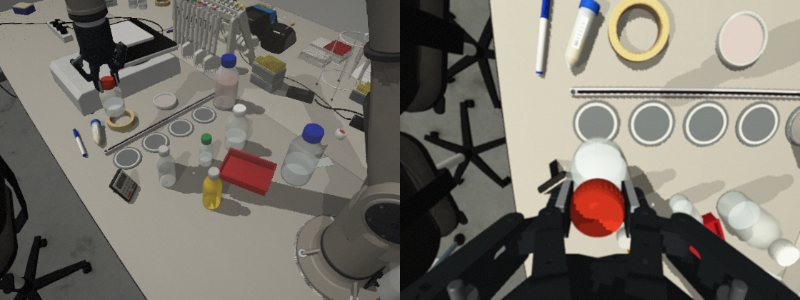

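The scene view shows red held upright above its mark, with all others standing. I'll lower it.

Call:
{"name": "servo_tool", "arguments": {
  "motion": [
    [[0, 0, 0.05, -1, 0], [0, 0, 0, -1, 0], [0, 0, 0, -1, 0], [0, 0, 0, -1, 0], [0, 0, 0, -0.5, 0], [0, 0, 0, -0.2, 0], [0, 0, 0, -0.15, 0], [0, 0, 0, 0, 0], [0, 0, 0, 0, 0], [0, 0, 0, 0, 0]]
  ]
}}

```text
t: 6.8
eef_pos: [0.635, 0.2444, 0.1048]
tool_rot: [-0.0, 1.0, -0.001, 0.001]
contact_force: [-0.4, 1.0, -2.2]
gripper_width: 0.404
grasp_force: 40.5
```

Call:
{"name": "servo_tool", "arguments": {
  "motion": [
    [[0, 0, -0.03, -0.05, 0], [0, 0, 0, 0, 0], [0, 0, 0, 0, 0]]
  ]
}}

```text
t: 7.1
eef_pos: [0.6351, 0.2434, 0.1028]
tool_rot: [-0.001, 1.0, -0.001, 0.001]
contact_force: [-0.9, 0.7, 6.1]
gripper_width: 0.409
grasp_force: 40.9
```

Call:
{"name": "servo_tool", "arguments": {
  "motion": [
    [[0.5, 0, 0, 0, 0], [0.6, 0, 0, 0, 0], [0.8, 0, 0, 0, 0], [1, 0, 0, 0, 0], [1, 0, 0, 0, 0], [1, 0, 0, 0, 0], [1, 0, 0, 0, 0], [1, 0, 0, 0.5, 0], [1, 0, 0, 1, 0], [1, 0, 0, 1, 0], [1, 0, 0, 1, 0], [1, 0, 0, 1, 0], [1, 0, 0, 1, 0], [1, 0, 0, 0, 0], [1, 0, 0, 0, 0]]
  ]
}}

```text
t: 8.6
eef_pos: [0.6345, 0.243, 0.3225]
tool_rot: [-0.0, 1.0, -0.001, 0.001]
contact_force: [-0.1, -0.2, -0.4]
gripper_width: 0.999
grasp_force: 0.0
```

```bash
python3 - <<'E'
from w import *
P=dict(T,red=(.635,.243,.110)); print(bot.get_obs()['eef_pos'].round(4))
look('w3',list(P),pos=P)
E
```

```text
[0.6345 0.243  0.3225]
red 707 mean [0.6343 0.2436] circ [0.6343 0.2437] r 0.0178 z 0.1089 rows 174 203 cols 262 291
green unseen
slim 414 mean [0.4808 0.1971] circ [0.4807 0.1973] r 0.0157 z 0.1498 rows 312 333 cols 304 328
white 548 mean [ 0.4581 -0.0621] circ [ 0.4567 -0.0606] r 0.0217 z 0.1647 rows 330 357 cols 514 544
```

Call:
{"name": "servo_tool", "arguments": {
  "motion": [
    [[1, -0.627, -0.654, 0, 0], [1, -0.627, -0.654, 0, 0], [1, -0.627, -0.654, 0, 0], [1, -0.627, -0.654, 0, 0], [1, -0.627, -0.654, 0, 0], [1, -0.627, -0.654, 0, 0], [1, -0.627, -0.654, 0, 0], [1, 0, 0, 0, 0], [1, 0, 0, 0, 0], [1, 0, 0, 0, 0]]
  ]
}}

```text
t: 9.65
eef_pos: [0.4589, 0.0603, 0.3207]
tool_rot: [-0.0, 1.0, -0.0, -0.0]
contact_force: [0.2, 0.3, -0.4]
gripper_width: 1.0
grasp_force: 0.0
```

```bash
python3 - <<'E'
from w import *
print(bot.get_obs()['eef_pos'].round(4))
look('w4',['green','slim','white'])
E
```

```text
[0.4589 0.0603 0.3207]
green 543 mean [0.4603 0.061 ] circ [0.46   0.0613] r 0.0151 z 0.1198 rows 176 202 cols 263 289
slim 645 mean [0.4788 0.1949] circ [0.4788 0.1948] r 0.0151 z 0.1496 rows 164 192 cols 129 157
white 1188 mean [ 0.4537 -0.0626] circ [ 0.4538 -0.0625] r 0.0202 z 0.1648 rows 187 225 cols 383 423
```

Call:
{"name": "servo_tool", "arguments": {
  "motion": [
    [[1, 0.03, 0.02, -0.32, 0], [1, 0, 0, -1, 0], [1, 0, 0, -1, 0], [1, 0, 0, -1, 0], [1, 0, 0, -1, 0], [1, 0, 0, -1, 0], [1, 0, 0, 0, 0], [1, 0, 0, 0, 0], [0, 0, 0, 0, 0], [0, 0, 0, 0, 0], [0, 0, 0, 0, 0], [0, 0, 0, 0, 0], [0, 0, 0, 0, 0], [0, 0, 0, 0, 0], [0, 0, 0, 0, 0], [0, 0, 0, 0, 0]]
  ]
}}

```text
t: 11.3
eef_pos: [0.4608, 0.0603, 0.1096]
tool_rot: [0.0, 1.0, -0.001, 0.001]
contact_force: [-0.7, -1.5, 8.3]
gripper_width: 0.34
grasp_force: 39.0
```

Call:
{"name": "servo_tool", "arguments": {
  "motion": [
    [[0, 0, 0, 0.5, 0], [0, 0, 0, 1, 0], [0, 0, 0, 1, 0], [0, 0, 0, 0.5, 0], [0, 0.27, 0.11, 0, 0], [0, 0.543, 0.225, 0, 0], [0, 0.543, 0.225, 0, 0], [0, 0.543, 0.225, 0, 0], [0, 0.543, 0.225, 0, 0], [0, 0.543, 0.225, 0, 0], [0, 0.543, 0.225, 0, 0], [0, 0.543, 0.225, 0, 0], [0, 0.27, 0.115, 0, 0], [0, 0, 0, 0, 0], [0, 0, 0, 0, 0], [0, 0, 0, 0, 0], [0, 0, 0, 0, 0]]
  ]
}}

```text
t: 13.0
eef_pos: [0.6329, 0.1319, 0.2287]
tool_rot: [0.0, 1.0, -0.001, -0.0]
contact_force: [-0.7, -0.2, -1.1]
gripper_width: 0.341
grasp_force: 39.7
```

Call:
{"name": "servo_tool", "arguments": {
  "motion": [
    [[0, 0.04, 0.02, -1, 0], [0, 0, 0, -1, 0], [0, 0, 0, -0.5, 0], [0, 0, 0, -0.2, 0], [0, 0, 0, -0.16, 0], [0, 0, 0, 0, 0], [0, 0, 0, 0, 0], [0, 0, 0, 0, 0]]
  ]
}}

```text
t: 13.8
eef_pos: [0.6358, 0.1335, 0.1154]
tool_rot: [-0.0, 1.0, -0.001, 0.001]
contact_force: [0.6, -0.3, -1.7]
gripper_width: 0.337
grasp_force: 39.8
```

Call:
{"name": "servo_tool", "arguments": {
  "motion": [
    [[0, 0, 0, -0.05, 0], [0, 0, 0, 0, 0], [0, 0, 0, 0, 0], [0.5, 0, 0, 0, 0], [0.6, 0, 0, 0, 0], [0.8, 0, 0, 0, 0], [1, 0, 0, 0, 0], [1, 0, 0, 0, 0], [1, 0, 0, 0, 0], [1, 0, 0, 0, 0], [1, 0, 0, 0.5, 0], [1, 0, 0, 1, 0], [1, 0, 0, 1, 0], [1, 0, 0, 1, 0], [1, 0, 0, 1, 0], [1, 0, 0, 1, 0]]
  ]
}}

```text
t: 15.4
eef_pos: [0.6348, 0.1332, 0.3339]
tool_rot: [0.0, 1.0, -0.001, 0.0]
contact_force: [0.6, 0.1, -0.3]
gripper_width: 1.0
grasp_force: 0.0
```

Call:
{"name": "servo_tool", "arguments": {
  "motion": [
    [[1, -0.655, 0.256, 0, 0], [1, -0.655, 0.256, 0, 0], [1, -0.655, 0.256, 0, 0], [1, -0.655, 0.256, 0, 0], [1, -0.655, 0.256, 0, 0], [1, -0.655, 0.256, 0, 0], [1, 0, 0, 0, 0], [1, 0, 0, 0, 0], [1, 0, 0, 0, 0]]
  ]
}}

```text
t: 16.3
eef_pos: [0.4788, 0.1941, 0.3322]
tool_rot: [0.0, 1.0, -0.001, 0.0]
contact_force: [0.0, 0.4, -0.4]
gripper_width: 0.996
grasp_force: 0.0
```

```bash
python3 - <<'E'
from w import *
P=dict(T,red=(.635,.243,.110),green=(.635,.133,.124)); print(bot.get_obs()['eef_pos'].round(4))
look('w5',list(P),pos=P)
E
```

```text
[0.4788 0.1941 0.3322]
red 957 mean [0.6324 0.2425] circ [0.6321 0.2426] r 0.0178 z 0.1086 rows 24 60 cols 214 247
green 754 mean [0.6343 0.1345] circ [0.634  0.1347] r 0.0152 z 0.1236 rows 21 52 cols 322 351
slim 566 mean [0.4787 0.1969] circ [0.4788 0.197 ] r 0.0147 z 0.1498 rows 182 207 cols 261 288
white 967 mean [ 0.4537 -0.061 ] circ [ 0.4538 -0.0606] r 0.0209 z 0.1646 rows 204 238 cols 500 535
```

Call:
{"name": "servo_tool", "arguments": {
  "motion": [
    [[1, 0, 0.07, -0.85, 0], [1, 0, 0, -1, 0], [1, 0, 0, -1, 0], [1, 0, 0, -1, 0], [1, 0, 0, -1, 0], [1, 0, 0, 0, 0], [1, 0, 0, 0, 0], [0, 0, 0, 0, 0], [0, 0, 0, 0, 0], [0, 0, 0, 0, 0], [0, 0, 0, 0, 0], [0, 0, 0, 0, 0], [0, 0, 0, 0, 0], [0, 0, 0, 0, 0], [0, 0, 0, 0, 0]]
  ]
}}

```text
t: 17.85
eef_pos: [0.4787, 0.1972, 0.1392]
tool_rot: [0.0, 1.0, -0.001, 0.001]
contact_force: [-0.3, -2.4, 5.9]
gripper_width: 0.331
grasp_force: 39.1
```

Call:
{"name": "servo_tool", "arguments": {
  "motion": [
    [[0, 0, 0, 0.5, 0], [0, 0, 0, 1, 0], [0, 0, 0, 1, 0], [0, 0, 0, 1, 0], [0, 0, 0, 0.5, 0], [0, 0.243, -0.272, 0, 0], [0, 0.4875, -0.545, 0, 0], [0, 0.4875, -0.545, 0, 0], [0, 0.4875, -0.545, 0, 0], [0, 0.4875, -0.545, 0, 0], [0, 0.4875, -0.545, 0, 0], [0, 0.4875, -0.545, 0, 0], [0, 0.4875, -0.545, 0, 0], [0, 0.243, -0.272, 0, 0], [0, 0, 0, 0, 0], [0, 0, 0, 0, 0], [0, 0, 0, 0, 0], [0, 0, 0, 0, 0]]
  ]
}}

```text
t: 19.65
eef_pos: [0.6332, 0.0246, 0.2983]
tool_rot: [-0.0, 1.0, 0.0, -0.0]
contact_force: [0.5, -0.5, -1.5]
gripper_width: 0.328
grasp_force: 39.9
```

Call:
{"name": "servo_tool", "arguments": {
  "motion": [
    [[0, 0.02, -0.03, -1, 0], [0, 0, 0, -1, 0], [0, 0, 0, -1, 0], [0, 0, 0, -0.5, 0], [0, 0, 0, -0.2, 0], [0, 0, 0, -0.16, 0], [0, 0, 0, 0, 0], [0, 0, 0, 0, 0], [0, 0, 0, 0, 0]]
  ]
}}

```text
t: 20.55
eef_pos: [0.6355, 0.022, 0.1451]
tool_rot: [-0.0, 1.0, -0.001, 0.001]
contact_force: [0.5, -0.5, -1.3]
gripper_width: 0.328
grasp_force: 40.0
```

Call:
{"name": "servo_tool", "arguments": {
  "motion": [
    [[0, 0, 0, -0.05, 0], [0, 0, 0, 0, 0], [0, 0, 0, 0, 0], [0.5, 0, 0, 0, 0], [0.6, 0, 0, 0, 0], [0.8, 0, 0, 0, 0], [1, 0, 0, 0, 0], [1, 0, 0, 0, 0], [1, 0, 0, 0, 0], [1, 0, 0, 0, 0], [1, 0, 0, 0.5, 0], [1, 0, 0, 1, 0], [1, 0, 0, 1, 0], [1, 0, 0, 1, 0], [1, 0, 0, 1, 0], [1, 0, 0, 1, 0]]
  ]
}}

```text
t: 22.15
eef_pos: [0.6344, 0.0219, 0.3635]
tool_rot: [0.0, 1.0, -0.001, 0.0]
contact_force: [0.9, 0.3, -1.4]
gripper_width: 1.0
grasp_force: 0.0
```

Call:
{"name": "servo_tool", "arguments": {
  "motion": [
    [[1, -0.757, -0.352, 0, 0], [1, -0.757, -0.352, 0, 0], [1, -0.757, -0.352, 0, 0], [1, -0.757, -0.352, 0, 0], [1, -0.757, -0.352, 0, 0], [1, -0.757, -0.352, 0, 0], [1, 0, 0, 0, 0], [1, 0, 0, 0, 0], [1, 0, 0, 0, 0]]
  ]
}}

```text
t: 23.05
eef_pos: [0.4538, -0.0619, 0.3619]
tool_rot: [-0.0, 1.0, -0.0, 0.0]
contact_force: [0.4, 0.6, 0.0]
gripper_width: 1.0
grasp_force: 0.0
```

```bash
python3 - <<'E'
from w import *
P=dict(T,green=(.635,.133,.124),slim=(.635,.023,.154)); print(bot.get_obs()['eef_pos'].round(4))
look('w6',['green','slim','white'],pos=P)
E
```

```text
[ 0.4538 -0.0619  0.3619]
green 645 mean [0.6338 0.1318] circ [0.6334 0.1319] r 0.0159 z 0.1235 rows 8 37 cols 86 113
slim 651 mean [0.6321 0.0207] circ [0.6333 0.0208] r 0.0148 z 0.1536 rows 0 26 cols 178 207
white 963 mean [ 0.4534 -0.0639] circ [ 0.4531 -0.0638] r 0.0198 z 0.1649 rows 175 209 cols 261 296
```

Call:
{"name": "servo_tool", "arguments": {
  "motion": [
    [[1, 0, -0.04, -0.2, 0], [1, 0, 0, -1, 0], [1, 0, 0, -1, 0], [1, 0, 0, -1, 0], [1, 0, 0, -1, 0], [1, 0, 0, -1, 0], [1, 0, 0, 0, 0], [1, 0, 0, 0, 0], [0, 0, 0, 0, 0], [0, 0, 0, 0, 0], [0, 0, 0, 0, 0], [0, 0, 0, 0, 0], [0, 0, 0, 0, 0], [0, 0, 0, 0, 0], [0, 0, 0, 0, 0], [0, 0, 0, 0, 0]]
  ],
  "newtons": 55
}}

```text
t: 24.7
eef_pos: [0.4541, -0.0645, 0.1552]
tool_rot: [0.0, 1.0, -0.001, 0.001]
contact_force: [-0.0, -0.1, 7.1]
gripper_width: 0.455
grasp_force: 54.6
```

Call:
{"name": "servo_tool", "arguments": {
  "motion": [
    [[0, 0, 0, 0.5, 0], [0, 0, 0, 1, 0], [0, 0, 0, 0.5, 0], [0, 0.25, -0.03, 0, 0], [0, 0.5, -0.062, 0, 0], [0, 0.5, -0.062, 0, 0], [0, 0.5, -0.062, 0, 0], [0, 0.5, -0.062, 0, 0], [0, 0.5, -0.062, 0, 0], [0, 0.5, -0.062, 0, 0], [0, 0.5, -0.062, 0, 0], [0, 0.5, -0.062, 0, 0], [0, 0.26, -0.03, 0, 0], [0, 0, 0, 0, 0], [0, 0, 0, 0, 0], [0, 0, 0, 0, 0]]
  ]
}}

```text
t: 26.3
eef_pos: [0.6324, -0.0863, 0.2333]
tool_rot: [0.0, 1.0, -0.001, -0.001]
contact_force: [0.7, -0.3, -3.2]
gripper_width: 0.453
grasp_force: 56.2
```

Call:
{"name": "servo_tool", "arguments": {
  "motion": [
    [[0, 0.03, 0, -0.8, 0], [0, 0, 0, -0.6, 0], [0, 0, 0, -0.25, 0], [0, 0, 0, -0.18, 0], [0, 0, 0, 0, 0], [0, 0, 0, 0, 0], [0, 0, 0, 0, 0]]
  ]
}}

```text
t: 27.0
eef_pos: [0.6353, -0.0864, 0.1617]
tool_rot: [0.0, 1.0, -0.001, 0.001]
contact_force: [1.2, 0.1, -4.4]
gripper_width: 0.457
grasp_force: 56.2
```

Call:
{"name": "servo_tool", "arguments": {
  "motion": [
    [[0, 0, 0, -0.07, 0], [0, 0, 0, 0, 0], [0, 0, 0, 0, 0], [0.55, 0, 0, 0, 0], [0.65, 0, 0, 0, 0], [0.75, 0, 0, 0, 0], [0.75, 0, 0, 0, 0], [0.75, 0, 0, 0, 0], [0.75, 0, 0, 0, 0], [0.75, 0, 0, 0.5, 0], [0.75, 0, 0, 1, 0], [0.75, 0, 0, 1, 0], [0.75, 0, 0, 1, 0], [0.75, 0, 0, 1, 0], [0.75, -0.8, 0, 0.5, 0], [0.75, -0.8, 0, 0, 0], [0.75, -0.8, 0, 0, 0], [0.75, -0.8, 0, 0, 0], [0.75, 0, 0, 0, 0], [0.75, 0, 0, 0, 0]]
  ]
}}

```text
t: 29.0
eef_pos: [0.5065, -0.0865, 0.3582]
tool_rot: [0.0, 1.0, -0.001, 0.001]
contact_force: [-0.1, 0.4, 0.1]
gripper_width: 0.751
grasp_force: 0.0
```

```bash
python3 - <<'E'
from w import *
P=dict(red=(.635,.243,.110),green=(.635,.133,.124),slim=(.635,.023,.154),white=(.635,-.087,.17),blue=(.633,-.196,.2))
for c in('wrist','side','scene'): print(c); look(c+'7',list(P),cam=c,pos=P)
a=[cv2.resize(cv2.imread(f'pics/{n}7.png'),(400,300)) for n in('side','scene')]
cv2.imwrite('pics/c7.png',np.hstack(a)); o=bot.get_obs(); print(o['eef_pos'],o['gripper_width'])
E
```

```text
wrist
red 516 mean [0.632  0.2356] circ [0.6323 0.2385] r 0.0183 z 0.1086 rows 65 96 cols 0 19
green 594 mean [0.6345 0.1314] circ [0.6348 0.1311] r 0.0162 z 0.1236 rows 60 87 cols 70 97
slim 676 mean [0.6342 0.0201] circ [0.634  0.0199] r 0.015 z 0.1537 rows 52 82 cols 157 186
white 1376 mean [ 0.6335 -0.0865] circ [ 0.6332 -0.0861] r 0.0198 z 0.1687 rows 42 86 cols 257 296
blue 3045 mean [ 0.6353 -0.195 ] circ [ 0.6352 -0.1953] r 0.0274 z 0.2035 rows 24 89 cols 372 433
side
red 258 mean [0.6312 0.2465] circ [0.6322 0.2473] r 0.0216 z 0.1106 rows 229 244 cols 209 230
green 152 mean [0.6323 0.1361] circ [0.6337 0.1358] r 0.0199 z 0.1256 rows 190 200 cols 206 222
slim 103 mean [0.6327 0.0259] circ [0.6347 0.0263] r 0.0197 z 0.1546 rows 151 159 cols 202 216
white 130 mean [ 0.6326 -0.0805] circ [ 0.633  -0.0792] r 0.0265 z 0.1703 rows 124 132 cols 197 215
blue 129 mean [ 0.634  -0.1878] circ [ 0.6261 -0.1965] r 0.0407 z 0.2021 rows 93 103 cols 192 212
scene
red 170 mean [0.6296 0.2436] circ [0.6303 0.2441] r 0.0195 z 0.1093 rows 184 196 cols 162 178
green 116 mean [0.6317 0.1338] circ [0.6318 0.1349] r 0.0178 z 0.1242 rows 157 167 cols 205 218
slim 86 mean [0.6295 0.0232] circ [0.6286 0.0225] r 0.0163 z 0.1538 rows 128 135 cols 245 257
white 135 mean [ 0.6277 -0.0836] circ [ 0.6273 -0.0825] r 0.0219 z 0.168 rows 104 114 cols 279 295
blue 214 mean [ 0.6321 -0.1942] circ [ 0.6359 -0.1941] r 0.0331 z 0.2033 rows 74 87 cols 310 330
[ 0.50749899 -0.08623159  0.35768641] 0.7513971067333433
```

View pics/c7.png

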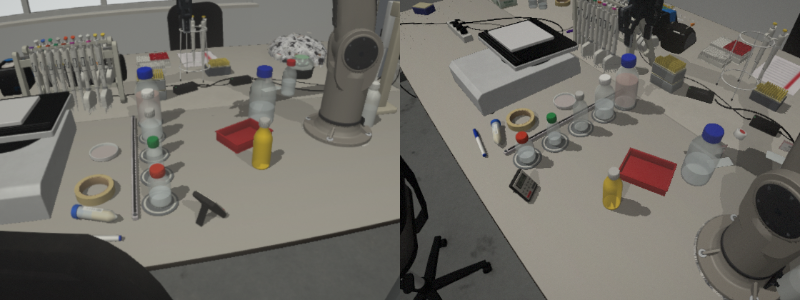

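Both views show all five bottles upright on their marks in order of height, within a few mm, and the timer and blue-capped bottle unmoved. The gripper is clear.

```bash
python3 -c "
from station import bot
print(bot.hand_in())"
```

```text
the job is handed in; nothing more can be done
None
```

The white, slim, green and red bottles stand upright on their marks in descending height from the blue-capped bottle, each measured within about 7 mm of its mark's centre; the job was handed in at about 29 s of the 96 s allowed, and no verdict was returned.

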